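# Slide the gift box between the cake stands

## Task

Push the gold gift box across the cabinet shelf, through the narrow gap between the two clear cake stands, until it sits wholly on the bamboo mat behind them. It has to slide all the way on the shelf, pushed gently and never lifted or tipped, and do not knock the cake stands or disturb the teapot, the jade dish or the teacup.

Things in the scene. Friction and masses are not known exactly. Their poses are not given: they have to be found in the camera images.
- gift_box: Closed gold aluminium gift box with a dark red ribbon cross, loose (about 0.3 kg). 64 mm along its x, 90 mm along its y, 50 mm tall. Origin at the centre of its underside; z up. It starts on the robot's side of the gap, its x axis within 25 degrees of the gap's x axis and its centre up to 45 mm to either side; it goes through with its 90 mm width across the gap.
- gap (a point): Midpoint, on the shelf surface, of the gap between the two cake stands. Its x axis points away from the robot through the gap (the push direction), y to the left, z up. The gap between the plates' rims is 97 mm at its narrowest.
- stands: The two cake stands, fixed to the shelf; origin and axes as point gap. Each is a round clear acrylic plate 120 mm across, 10 mm thick, its top 45 mm above the shelf (small white paper doily on it, thin brass rim), on a brass stem and a clear foot 100 mm across. The plate centres lie at x = 0, y = +108.5 and -108.5 mm.
- mat (a point): Centre of the bamboo mat, a pale ribbed panel level with the shelf (no step), fixed 105 mm beyond the gap's midpoint along the gap's x axis. 100 mm along x and 140 mm along y; axes parallel to the gap's.
- foot_far_left (a point): The bottom corner of the gift box at its own x = +32 mm, y = +45 mm, on the shelf.
- foot_far_right (a point): The bottom corner of the gift box at its own x = +32 mm, y = -45 mm, on the shelf.
- foot_near_left (a point): The bottom corner of the gift box at its own x = -32 mm, y = +45 mm, on the shelf.
- foot_near_right (a point): The bottom corner of the gift box at its own x = -32 mm, y = -45 mm, on the shelf.
- teapot: Blue porcelain teapot, loose, bystander: belly 112 mm across, 110 mm tall, spout reaching 100 mm to its own -y, handle 95 mm to +y. Origin at the centre of its underside. Stands outside the stands, on the left or the right.
- jade_dish: Small jade-green ceramic dish, loose, bystander: 90 mm across, 24 mm high, origin at the centre of its underside. On the other side from the teapot.
- teacup: White cup without handle, loose, bystander: 68 mm across, 55 mm tall, origin at the centre of its underside. Beside the mat, behind the stands.
There are look-alikes about, which are no part of the job. Of the things like the gift_box, leave any that is green, pink or turquoise; of the rest the larger one is meant.

How it is judged:
On the way, in this order (a step that is already met when the one before it is completed fails the run):
1. the gift box is between the two cake stands (x of gift_box in the frame of gap between -0.03 and 0.03 m and y of gift_box in the frame of gap between -0.012 and 0.012 m and height (world z) of gift_box below 0.004 m).
2. the gift box sits wholly on the bamboo mat (x of foot_far_left in the frame of mat between -0.052 and 0.052 m and y of foot_far_left in the frame of mat between -0.072 and 0.072 m and x of foot_far_right in the frame of mat between -0.052 and 0.052 m and y of foot_far_right in the frame of mat between -0.072 and 0.072 m and x of foot_near_left in the frame of mat between -0.052 and 0.052 m and y of foot_near_left in the frame of mat between -0.072 and 0.072 m and x of foot_near_right in the frame of mat between -0.052 and 0.052 m and y of foot_near_right in the frame of mat between -0.072 and 0.072 m and linear speed of gift_box below 0.01 m/s and height (world z) of gift_box below 0.004 m and angle between gift_box's own z axis and vertical below 0.05 rad), for 0.2 s.
At the end, for the whole second after the job is handed in: All four bottom corners of the gift box lie within the bamboo mat's outline (2 mm over is allowed), the box flat on the shelf and at rest (all of step 2); the robot touches nothing.
It fails at once if the gift box is lifted (over 6 mm) or tipped (over 0.15 rad) (height (world z) of gift_box above 0.006 m or angle between gift_box's own z axis and vertical above 0.15 rad).
It fails at once if the gift box is squeezed or shoved with over 30 N (contact force between the fingers and gift_box above 30 N).
It fails at once if the robot knocks a cake stand (over 10 N) (contact force between any of the fingers, the arm and stands above 10 N).
It fails at once if the box is rammed against a cake stand (over 30 N) (contact force between gift_box and stands above 30 N).
It fails at once if a bystander is moved over 15 mm (distance of any of teapot, jade_dish, teacup from where it was at the start of the episode above 0.015 m).
It also fails if it takes over 72 s, if anything falls off the work surface, if the arm or the gripper's body presses on something with over 40 N, if the wrist force passes 120 N, or if a joint passes its speed limit or range.

## Robot

A 6-joint arm with a two-finger parallel gripper is mounted at the origin on the work surface. World frame = base frame: x ahead of the robot, y to its left, z up, the work surface at z = 0. Lengths are in m, angles in rad, forces in N, time in s.
With the tool pointing down it reaches from about 0.225 to 0.725 m from the base axis. Payload 3.1 kg.
Tool frame: the origin (TCP) lies between the finger pads; the fingertips stand manip.tcp_to_tips ahead of it and the grasp point (between the pads) lies 8 mm behind it (manip.tcp_to_tips is the distance from the TCP to the fingertips, in m); z points along the fingers, y is the direction in which the jaws open and shut (so a half turn about z gives the same grasp; the last joint's range is limited). The gripper opens to 85 mm and grips with 20 to 120 N. Pads are 22 mm wide; open, the fingers measure 114 mm over their backs; the gripper's body (76 mm by 85 mm) begins 54 mm behind the grasp point. The pads swing forward as they close: fully open they stand 13 mm farther back than shut.
Start: joints at [1.084, 0.048, 0.099, 1.622, 0, 1.443], TCP at [0.184, 0.492, 0.242] pointing down, gripper open.
Joint ranges: [-2.91, 2.91], [-0.99, 1.94], [-1.21, 1.42], [-2.12, 2.29], [-1.49, 1.47], [-3.14, 3.14]. Speed limits (rad/s): [2.79, 2.79, 3.14, 3.14, 3.14, 3.14].

## Interface

Orientations are given as a unit quaternion [x, y, z, w].
In Python, from bench import manip gives the robot as it stands.
- The arm moves only by the tool step_arm, never from a script. Its argument "deltas" is a list of rows, each a list of 5 numbers: the opening, from 0 (shut) to 1 (fully open), then the shift along the tool's x, y, z each as a share of 0.05 m, from -1 to 1, then the turn about the tool's z as a share of 6 degrees, from -1 to 1. In form: [[fingers, tx, ty, tz, turn], ...]. A call has 1 to 5 rows; each row shifts and turns the commanded pose from where the row before left it, along the tool's axes as they then stand; what a row does not reach is not made up. A row lasts 1/10 s, in which the tool goes at most 50 mm and 8.59 degrees, less where a joint would pass 70% of its speed; a pose out of reach is approached as far as the arm can. A call with a number of a shift or a turn outside -1 to 1 is refused whole. A call with a gripper value outside its range is refused whole. The fingers move at their own pace and stop on an object; "newtons" is the grip in N (left out, the last holds). Time passes only in rows, so rows that do not move let the fingers close. It gives the time, the measured TCP pose, the force and the opening at its end, in the units of the state.
- manip.get_obs(): the state, without advancing time (a new reading comes with each control period).
- manip.capture(name): name is "scene" or "top" or "wrist"; returns a dict with "pixels" (420x560x3 uint8, red, green, blue), "range_z" (420x560 float32, m along the optical axis (not along the pixel's ray), 0 where there is no reading), "intrinsics" (3x3 intrinsics, pixels), "R" (3x3) and "t" (3): a world point X has camera coordinates R X + t. Camera axes: x right, y down, z forward; pixel columns grow to the right and rows downward; lengths in m; the calibration is good to about 2 mm. A picture is of the moment at which its call begins.
- manip.hand_in(): hands the job in, once; it reports no verdict.
The state is a dict: "time": time; "joints": joint angles; "joint_velocities": joint speeds; "effort": joint torques, N m; "eef_pos": TCP position; "tcp_rot": TCP orientation; "ft_force": force on the tool from outside, world axes, zero at the start; "ft_torque": the same for the moment, N m; "finger_gap": finger opening in m.
Only numpy, scipy, OpenCV 4.12 (cv2) and the standard library are available. Lean on these libraries where they do the work, as an engineer would, in place of code of your own. Each camera call takes 0.05 s, during which the arm holds its last target. There are 200 camera calls.

## Working session

There is one attempt and no reset: what is moved stays moved. The work goes in short steps, Python scripts to look and compute and a tool call to move; the robot and the scene stay as the last step left them, time stands still between calls to the robot, and variables do not carry over. Pictures are saved under pics/ and viewed, about 8 in all and at most 12, crops included, and the job is handed in when it is done.

Besides the shell and the picture viewer there is one more tool, called after "Call:" as a command line: name --pt "numbers of a row" for each row, then --argument value for the rest. step_arm: Moves the arm, as the interface text tells. Shift numbers are shares of 0.05 m and turn numbers shares of 6 degrees, none past 1 either way. Its arguments: {"type":"object","properties":{"deltas":{"type":"array","items":{"type":"array","items":{"type":"number","minimum":-1,"maximum":1}}},"newtons":{"type":"number"}},"required":["deltas"]}

```bash
mkdir -p pics; cat > h.py <<'E'
import numpy as np, cv2
from bench import manip
def save(name,c): cv2.imwrite(f'pics/{name}.png',cv2.cvtColor(c['pixels'],cv2.COLOR_RGB2BGR))
def ray(c,u,v,z):
    K,R,t=c['intrinsics'],np.array(c['R']),np.array(c['t'])
    d=R.T@np.linalg.inv(K)@np.array([u,v,1.]); o=-R.T@t
    return o+d*(z-o[2])/d[2]
def proj(c,X):
    p=c['intrinsics']@(np.array(c['R'])@np.array(X)+c['t']); return p[:2]/p[2]
E
python3 - <<'E'
from h import *
import pickle
o=manip.get_obs(); print(o, manip.tcp_to_tips)
for n in ('scene','top'):
    c=manip.capture(n); save(n+'0',c); pickle.dump(c,open(n+'0.pkl','wb')); print(n,-np.array(c['R']).T@c['t'])
E
```

```text
{'time': 0.0, 'joints': array([ 1.08421581e+00,  4.87578325e-02,  9.75947599e-02,  1.62199284e+00,
       -1.82648540e-05,  1.44301535e+00]), 'joint_velocities': array([-0.00095992, -0.00017619, -0.00076808, -0.00089123,  0.00039819,
       -0.00070685]), 'effort': array([ 1.75194027e-04, -3.38784277e+01,  3.20015323e+01,  2.01530167e-02,
       -2.69219745e-04, -6.03175877e-06]), 'eef_pos': array([0.18408702, 0.49104537, 0.2411119 ]), 'tcp_rot': array([ 1.78438874e-01,  9.83950292e-01, -1.12733007e-03, -3.48032728e-04]), 'ft_force': array([-0.52283852,  0.08469163,  0.11107288]), 'ft_torque': array([-0.0233413 , -0.05548365, -0.03418046]), 'finger_gap': 0.08574809314325406} 0.011
scene [1.2559047  0.046549   0.67817128]
top [0.3487325  0.06869244 1.09678812]
```

View pics/top0.png

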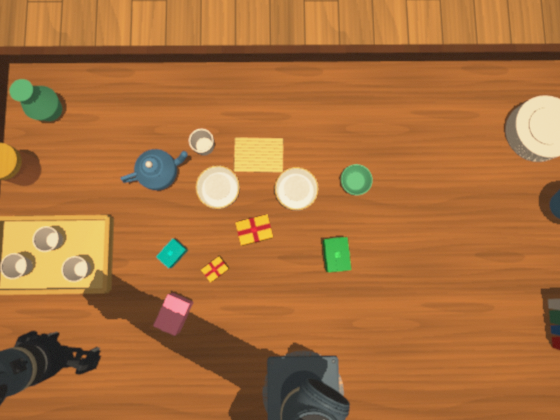

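View pics/scene0.png

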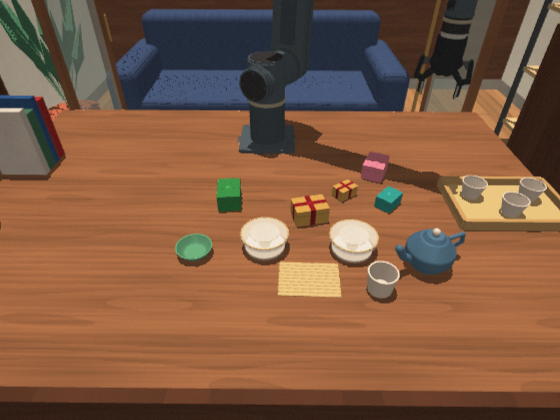

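The top view is laid out with up = +x and left = +y. Box candidates are large gold (254,230), small gold (214,269), green (337,254), pink (172,314) and turquoise (171,253). By the description I choose the large gold one at (254,230). The stands are at (217,187) and (297,188), and the mat is at (259,155).

```bash
cat >> h.py <<'E'
def wpts(c):
    K,R,t=c['intrinsics'],np.array(c['R']),np.array(c['t']); z=c['range_z']
    v,u=np.indices(z.shape); P=np.stack([(u-K[0,2])/K[0,0]*z,(v-K[1,2])/K[1,1]*z,z],-1)
    return (P-t)@R
def rect(c,m,z):
    cs,_=cv2.findContours(m.astype(np.uint8),cv2.RETR_EXTERNAL,cv2.CHAIN_APPROX_NONE)
    k=max(cs,key=cv2.contourArea)[:,0]
    W=np.array([ray(c,u,v,z)[:2] for u,v in k])
    return cv2.minAreaRect((W*1000).astype(np.float32)),W
E
python3 - <<'E'
from h import *
import pickle
c=pickle.load(open('top0.pkl','rb')); P=wpts(c); hsv=cv2.cvtColor(c['pixels'],cv2.COLOR_RGB2HSV)
def win(u0,u1,v0,v1):
    m=np.zeros(P.shape[:2],bool); m[v0:v1,u0:u1]=1; return m
H,S,V=[hsv[...,i].astype(int) for i in range(3)]
print('mat px',hsv[155,259],'box',hsv[238,243],'wood',hsv[220,290],'red',hsv[230,254])
mat=win(225,295,130,178)&(H>17)&(H<35)&(V>150)
print('mat',rect(c,mat,0)[0],P[mat][:,2].mean())
box=win(228,280,208,252)&(P[...,2]>.035)
print('box depth',rect(c,box,.05)[0],np.median(P[box][:,2]))
gb=win(228,280,208,252)&(((H>17)&(H<35)&(V>150))|((S>180)&((H<6)|(H>172))))
print('box colour',rect(c,gb,.05)[0])
for w in [(192,243,162,212),(271,322,162,212)]:
    m=win(*w)&(P[...,2]>.03); r,W=rect(c,m,.045); 
    print('plate',cv2.minEnclosingCircle((W*1000).astype(np.float32)),np.median(P[m][:,2]),r[0])
for n,w,z in [('cup',(186,216,126,158),.055),('pot',(118,190,145,195),.05),('dish',(336,376,160,200),.024)]:
    m=win(*w)&(P[...,2]>.01); r,W=rect(c,m,z); print(n,(W*1000).min(0),(W*1000).max(0))
im=cv2.cvtColor(c['pixels'],cv2.COLOR_RGB2BGR)[110:290,180:350]; cv2.imwrite('pics/crop.png',cv2.resize(im,None,fx=3.3,fy=3.3,interpolation=cv2.INTER_CUBIC))
E
```

```text
mat px [ 23 135 239] box [ 23 195 243] wood [ 13 179 180] red [179 194 241]
mat ((649.5913696289062, 98.3339614868164), (173.1468505859375, 115.58724212646484), 89.4018783569336) 0.009396883156567719
box depth ((437.96990966796875, 125.39128112792969), (64.95752716064453, 90.05682373046875), 13.47751522064209) 0.050212566498599384
box colour ((436.7178955078125, 126.37539672851562), (65.74618530273438, 89.8435287475586), 13.384730339050293)
plate ((556.6294555664062, 224.72467041015625), 60.82175064086914) 0.04545329242753055 (557.0208740234375, 225.0428924560547)
plate ((549.3820190429688, 8.401010513305664), 62.24988555908203) 0.0454250137153471 (551.8961181640625, 8.487968444824219)
cup [645.5626088  236.58786245] [719.39752292 302.66404638]
pot [550.410091   308.58651149] [662.55559046 486.95116345]
dish [ 535.12623437 -206.27386577] [ 621.36427037 -118.56025765]
```

View pics/crop.png

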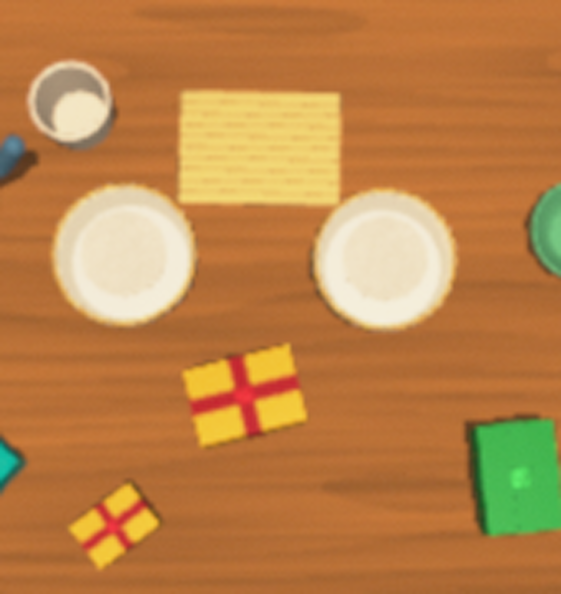

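The crop shows the large gold box with its red cross at crop (244,395), turned about 13° and clear of the stands at (124,255) and (385,259). The mat is above them at (260,148). The small gold box at (114,525) is the decoy. Next I'll refine the gap and mat frame and work out the first move.

```bash
cat >> h.py <<'E'
def win(u0,u1,v0,v1):
    m=np.zeros((420,560),bool); m[v0:v1,u0:u1]=1; return m
def goto(x,y,z,yaw=None):
    "tool z turn (6deg units) then tool-frame shift (50mm units) to world goal; yaw=tool y relative to world y, ccw deg"
    from scipy.spatial.transform import Rotation as Ro
    o=manip.get_obs(); R=Ro.from_quat(o['tcp_rot']).as_matrix(); cur=np.degrees(np.arctan2(-R[0,1],R[1,1]))
    if yaw is None: yaw=cur
    a=np.radians(yaw); ty=np.array([-np.sin(a),np.cos(a),0]); tz=np.array([0,0,-1.]); M=np.array([np.cross(ty,tz),ty,tz])
    print('t',round(o['time'],2),'pos',o['eef_pos'].round(4),'yaw',cur.round(2),'F',o['ft_force'].round(1),'gap',round(o['finger_gap'],4),'| turn',round(-(yaw-cur)/6,3),'shift',(M@(np.array([x,y,z])-o['eef_pos'])/.05).round(3))
E
python3 - <<'E'
from h import *
import pickle
c=pickle.load(open('top0.pkl','rb')); P=wpts(c); hsv=cv2.cvtColor(c['pixels'],cv2.COLOR_RGB2HSV)
H,S,V=[hsv[...,i].astype(int) for i in range(3)]
mat=win(225,295,130,178)&(H>18)&(H<32)&(S>110)&(V>190)&(P[...,2]<.012)
mat=cv2.morphologyEx(mat.astype(np.uint8),cv2.MORPH_OPEN,np.ones((9,9)))
print('mat',rect(c,mat,0)[0])
for w in [(192,243,162,212),(271,322,162,212)]:
    m=win(*w)&(P[...,2]>.04)&(P[...,2]<.05); m=cv2.morphologyEx(m.astype(np.uint8),cv2.MORPH_OPEN,np.ones((5,5))); r,W=rect(c,m,.045)
    print('plate',cv2.fitEllipse((W*1000).astype(np.float32)))
goto(.345,.118,.20,-1.7)
E
```

```text
mat ((658.45751953125, 114.19778442382812), (136.29031372070312, 97.98912811279297), 89.48865509033203)
plate ((558.8231201171875, 226.23719787597656), (111.92281341552734, 116.95576477050781), 36.85261154174805)
plate ((551.20654296875, 9.428967475891113), (111.95497131347656, 116.14241790771484), 59.56151580810547)
t 0.1 pos [0.1841 0.4911 0.2412] yaw -20.56 F [-0.5  0.4 -0.1] gap 0.0853 | turn -3.143 shift [-3.438 -7.363  0.824]
```

Call:
step_arm --pt "0.5 0 0 0 -1" --pt "0.5 0 0 0 -1" --pt "0.5 0 0 0 -1" --pt "0.5 0 0 0 -0.14" --pt "0.5 0 -0.8 0 0"

```text
time: 0.6
eef_pos: [0.1834, 0.4534, 0.2393]
tcp_rot: [0.015, 1.0, -0.001, -0.001]
ft_force: [0.5, -0.6, 0.5]
finger_gap: 0.0427
```

Call:
step_arm --pt "0.5 -0.35 -0.8 0 0" --pt "0.5 -0.35 -0.8 0 0" --pt "0.5 -0.35 -0.8 0 0" --pt "0.5 -0.35 -0.8 0 0" --pt "0.5 -0.35 -0.8 0 0"

```text
time: 1.1
eef_pos: [0.2647, 0.2475, 0.2421]
tcp_rot: [0.016, 1.0, -0.0, 0.0]
ft_force: [1.1, 0.2, 1.0]
finger_gap: 0.0427
```

Call:
step_arm --pt "0.5 -0.4 -0.8 0.2 0" --pt "0.5 -0.4 -0.8 0.2 0" --pt "0.5 -0.4 -0.8 0.2 0" --pt "0.5 -0.4 -0.16 0.2 0" --pt "0.5 0 0 0 0"

```text
time: 1.6
eef_pos: [0.3415, 0.1167, 0.2005]
tcp_rot: [0.018, 1.0, -0.0, -0.001]
ft_force: [0.4, 0.4, -0.9]
finger_gap: 0.0426
```

```bash
python3 - <<'E'
from h import *
goto(.345,.122,.02,-1.7)
c=manip.capture('wrist'); save('w1',c)
E
```

```text
t 1.6 pos [0.3415 0.1167 0.2005] yaw -2.12 F [ 0.4  0.4 -0.9] gap 0.0426 | turn -0.07 shift [-0.068  0.108  3.61 ]
```

View pics/w1.png

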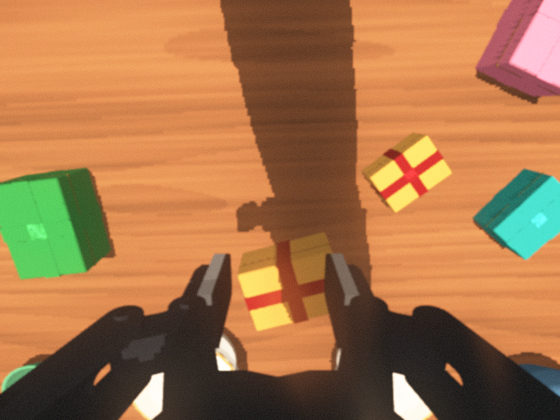

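The wrist view has +x downward. It shows the box at (288,280) ahead of the fingers at (215,280) and (345,280), with clear shelf behind it. I'll descend behind the box and then push straight, so that the left finger catches the lagging corner and squares the box.

Call:
step_arm --pt "0.5 0 0 0.8 0" --pt "0.5 0 0 0.8 -0.07" --pt "0.5 0 0.06 0.8 0" --pt "0.5 0 0 0.8 0" --pt "0.5 0 0 0.3 0"

```text
time: 2.15
eef_pos: [0.3368, 0.1222, 0.0235]
tcp_rot: [0.011, 1.0, -0.0, -0.004]
ft_force: [0.0, -0.7, -0.9]
finger_gap: 0.0431
```

Call:
step_arm --pt "0.5 -0.15 0 0 0" --pt "0.5 -0.15 0 0 0" --pt "0.5 -0.15 0 0 0" --pt "0.5 -0.15 0 0 0" --pt "0.5 -0.15 0 0 0"

```text
time: 2.65
eef_pos: [0.3803, 0.121, 0.0287]
tcp_rot: [0.011, 1.0, 0.0, 0.001]
ft_force: [0.3, -0.3, 0.2]
finger_gap: 0.0426
```

```bash
cat >> h.py <<'E'
G=np.array([.5546,.1175]); YAW=-1.75
def box(c,u=(228,282),v=(180,252)):
    P=wpts(c); hsv=cv2.cvtColor(c['pixels'],cv2.COLOR_RGB2HSV); H,S,V=[hsv[...,i].astype(int) for i in range(3)]
    m=win(*u,*v)&(abs(P[...,2]-.05)<.008)&(S>120)&((H<6)|(H>172)|((H>17)&(H<35)))
    r,W=rect(c,m,.05); (cx,cy),(w,h),a=r
    if w>h: a-=90; w,h=h,w
    a=(a+90)%180-90; p=np.array([cx,cy])/1000-G; t=np.radians(YAW)
    print('box world',round(cx,1),round(cy,1),'size',round(w,1),round(h,1),'yaw',round(a,2),'| gap frame',((np.array([[np.cos(t),np.sin(t)],[-np.sin(t),np.cos(t)]])@p)*1000).round(1),'yaw',round(a-YAW,2))
E
python3 - <<'E'
from h import *
goto(.40,.118,.025,-1.75)
c=manip.capture('top'); save('t1',c); box(c)
E
```

```text
t 2.65 pos [0.3803 0.121  0.0287] yaw -1.3 F [ 0.3 -0.3  0.2] gap 0.0426 | turn 0.074 shift [-0.395 -0.049  0.074]
box world 428.0 80.1 size 3.9 19.7 yaw -76.62 | gap frame [-125.4  -41.2] yaw -74.87
```

Call:
step_arm --pt "0.5 -0.1 0 0 0" --pt "0.5 -0.1 0 0 0" --pt "0.5 -0.1 0 0 0" --pt "0.5 -0.1 0 0 0" --pt "0.5 -0.1 0 0 0"

```text
time: 3.2
eef_pos: [0.403, 0.1204, 0.0269]
tcp_rot: [0.011, 1.0, 0.0, -0.001]
ft_force: [-1.3, -0.1, -0.0]
finger_gap: 0.0429
```

```bash
python3 - <<'E'
from h import *
import pickle
goto(.42,.118,.025,-1.75)
c0=pickle.load(open('scene0.pkl','rb')); box(c0,(285,335),(185,230))
c=manip.capture('scene'); save('s1',c); box(c,(285,335),(185,260))
E
```

```text
t 3.2 pos [0.403  0.1204 0.0269] yaw -1.28 F [-1.3 -0.1 -0. ] gap 0.0429 | turn 0.078 shift [-0.341 -0.038  0.039]
box world 436.0 130.1 size 62.5 84.7 yaw 55.39 | gap frame [-118.9    9. ] yaw 57.14
box world 450.5 124.5 size 61.9 71.7 yaw 48.75 | gap frame [-104.3    3.8] yaw 50.5
```

View pics/s1.png

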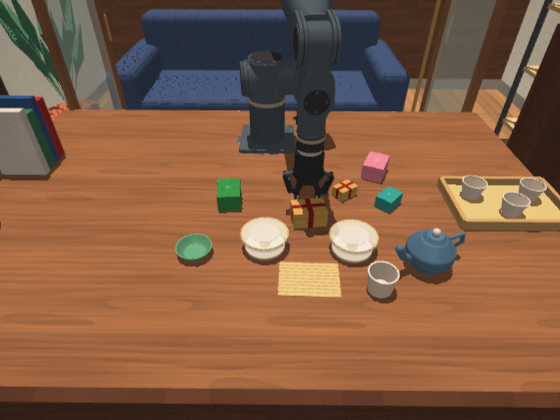

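The arm is behind the box at (309,213), and the box is now nearly square. The arm hides the box from the top camera. I'll finish squaring it, then back off and measure.

Call:
step_arm --pt "0.5 -0.1 0 0 0.08" --pt "0.5 -0.1 0 0 0" --pt "0.5 -0.1 0 0 0" --pt "0.5 -0.1 0 0 0" --pt "0.5 0 0 0 0"

```text
time: 3.75
eef_pos: [0.4246, 0.1195, 0.0276]
tcp_rot: [0.016, 1.0, -0.0, 0.001]
ft_force: [0.3, 0.1, 0.5]
finger_gap: 0.0425
```

Call:
step_arm --pt "0.5 0.4 0 0 0" --pt "0.5 0.6 0 0 0" --pt "0.5 0.8 0 -0.5 0" --pt "0.5 0.8 0 -1 0" --pt "0.5 0 0 -1 0"

```text
time: 4.25
eef_pos: [0.296, 0.1227, 0.139]
tcp_rot: [0.015, 1.0, -0.001, -0.004]
ft_force: [1.5, 0.6, 0.1]
finger_gap: 0.0429
```

```bash
python3 - <<'E'
from h import *
goto(.42,.118,.025,-1.75)
c=manip.capture('top'); save('t2',c); box(c)
E
```

```text
t 4.25 pos [0.296  0.1227 0.139 ] yaw -1.72 F [1.5 0.6 0.1] gap 0.0429 | turn 0.005 shift [-2.481 -0.019  2.28 ]
box world 466.6 117.3 size 62.6 86.6 yaw -0.71 | gap frame [-87.9  -2.9] yaw 1.04
```

View pics/t2.png

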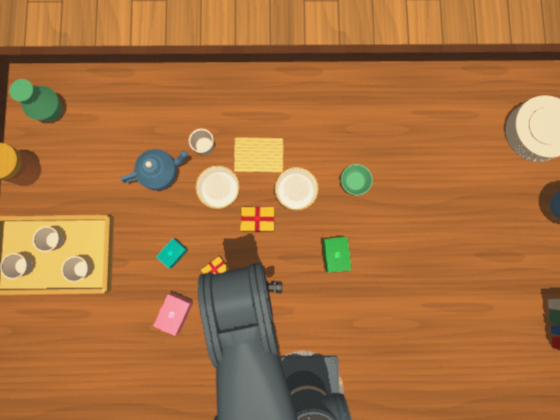

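The box now looks square at (257,219), in line with the gap. I'll take one finer look with the wrist camera from above the gap before pushing through.

Call:
step_arm --pt "0.5 0 0 -1 0" --pt "0.5 -0.9 0 -0.4 0" --pt "0.5 -0.9 0 0 0" --pt "0.5 -0.9 0 0 0" --pt "0.5 -0.9 0 0 0"

```text
time: 4.8
eef_pos: [0.485, 0.1176, 0.2124]
tcp_rot: [0.016, 1.0, -0.0, 0.002]
ft_force: [-0.1, 0.6, 0.0]
finger_gap: 0.0429
```

Call:
step_arm --pt "0.5 -0.9 0 0 0" --pt "0.5 -0.2 0 0 0" --pt "0.5 0 0 0 0" --pt "0.5 0 0 0 0"

```text
time: 5.2
eef_pos: [0.5364, 0.1161, 0.2117]
tcp_rot: [0.016, 1.0, -0.0, -0.0]
ft_force: [-0.5, 0.5, 0.5]
finger_gap: 0.0429
```

```bash
python3 - <<'E'
from h import *
import pickle
goto(.42,.118,.025,-1.75)
c=manip.capture('wrist'); save('w2',c); pickle.dump(c,open('w2.pkl','wb')); P=wpts(c)
for y in (.22,.01): print(proj(c,[.555,y,.045]))
print(proj(c,[.467,.117,.05]))
E
```

```text
t 5.2 pos [0.5364 0.1161 0.2117] yaw -1.78 F [-0.5  0.5  0.5] gap 0.0429 | turn -0.005 shift [ 2.328 -0.034  3.735]
[392.67734235 204.47709555]
[163.29373578 211.49703031]
[276.5323302  108.08539421]
```

View pics/w2.png

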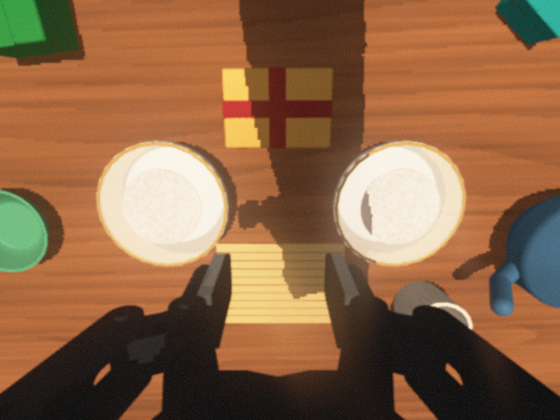

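The wrist view is clear: the box top is at (277,107), the plates at (163,203) and (400,203), and the mat starts at row 244. I'll measure from this image.

```bash
python3 - <<'E'
from h import *
import pickle
c=pickle.load(open('w2.pkl','rb')); P=wpts(c)
hsv=cv2.cvtColor(c['pixels'],cv2.COLOR_RGB2HSV); H,S,V=[hsv[...,i].astype(int) for i in range(3)]
C=[]
for w in [(325,475,130,250),(90,238,130,250)]:
    m=win(*w)&(P[...,2]>.038)&(P[...,2]<.055); m=cv2.morphologyEx(m.astype(np.uint8),cv2.MORPH_OPEN,np.ones((5,5))); r,W=rect(c,m,.045)
    e=cv2.fitEllipse((W*1000).astype(np.float32)); print('plate',e,cv2.minEnclosingCircle((W*1000).astype(np.float32)),np.median(P[m>0][:,2])); C.append(e[0])
C=np.array(C)/1000; mid=C.mean(0); d=C[0]-C[1]; yaw=np.degrees(np.arctan2(-d[0],d[1])); print('mid',mid,'yaw',yaw,np.linalg.norm(d))
import h; h.G=mid; h.YAW=yaw
h.box(c,(205,350),(55,165))
m=win(240,315,238,325)&(S>100)&(H>17)&(H<35); ys=[]
for u in range(245,312,8): ys.append(ray(c,u,np.where(m[:,u])[0].min(),0)[:2])
ys=np.array(ys); f=np.polyfit(ys[:,1],ys[:,0],1); print('mat near edge x at y=.117',np.polyval(f,.117),'yaw',-np.degrees(np.arctan(f[0])))
goto(.41,.118,.16,yaw)
E
```

```text
plate ((552.2971801757812, 225.2544403076172), (106.58097839355469, 122.1939468383789), 174.2740936279297) ((556.6620483398438, 225.1547393798828), 60.59280776977539) 0.045296614609271674
plate ((545.091552734375, 10.030717849731445), (106.27783966064453, 122.77749633789062), 1.9016103744506836) ((550.1253662109375, 10.151236534118652), 60.6872444152832) 0.0455068246726964
mid [0.54869437 0.11764258] yaw -1.9175297502246051 0.21534430982836156
box world 467.4 117.1 size 59.1 80.8 yaw 31.97 | gap frame [-81.2  -3.2] yaw 33.89
mat near edge x at y=.117 0.6128352131349801 yaw -5.527679952444052
t 5.25 pos [0.5361 0.1162 0.2121] yaw -1.76 F [ 0.   0.9 -0.9] gap 0.0426 | turn 0.026 shift [ 2.522 -0.049  1.042]
```

Both views agree: the box is about 3 mm right of the gap axis with yaw about 0.5–1°. The side clearance is only 3.5 mm, so I'll push about 30 mm with the tool yawed +7° to shift the box left, then square it again.

```bash
python3 - <<'E'
from h import *
import pickle, h
h.G=np.array([.5534,.1177]); h.YAW=-1.74
c=pickle.load(open('w2.pkl','rb')); P=wpts(c)
m=win(205,350,55,165)&(P[...,2]>.047)&(P[...,2]<.056); print('depth rect',rect(c,m,.05)[0],np.median(P[m][:,2]))
goto(.385,.1105,.15,5.25)
E
```

```text
depth rect ((467.6085205078125, 117.1558837890625), (90.68077850341797, 64.36540985107422), 88.13794708251953) 0.050188699529148395
t 5.25 pos [0.5361 0.1162 0.2121] yaw -1.76 F [ 0.   0.9 -0.9] gap 0.0426 | turn -1.169 shift [3.02  0.162 1.242]
```

Call:
step_arm --pt "0.5 0.8 0 0 -0.6" --pt "0.5 0.8 0 0 -0.57" --pt "0.5 0.7 0 0 0" --pt "0.5 0.7 0 0.6 0" --pt "0.5 0 0.16 0.6 0"

```text
time: 5.75
eef_pos: [0.3823, 0.1174, 0.1518]
tcp_rot: [-0.046, 0.999, -0.0, 0.001]
ft_force: [1.2, 0.8, -0.2]
finger_gap: 0.0425
```

```bash
python3 - <<'E'
from h import *
goto(.385,.1105,.025,5.25)
E
```

```text
t 5.75 pos [0.3823 0.1174 0.1518] yaw 5.26 F [ 1.2  0.8 -0.2] gap 0.0425 | turn 0.002 shift [-0.041 -0.142  2.535]
```

Call:
step_arm --pt "0.5 -0.04 -0.14 0.8 0" --pt "0.5 0 0 0.8 0" --pt "0.5 0 0 0.7 0" --pt "0.5 0 0 0.23 0" --pt "0.5 -0.2 0 0 0"

```text
time: 6.25
eef_pos: [0.396, 0.1118, 0.0234]
tcp_rot: [-0.046, 0.999, -0.0, -0.002]
ft_force: [-0.9, 0.4, -0.6]
finger_gap: 0.0425
```

Call:
step_arm --pt "0.5 -0.3 0 0 0" --pt "0.5 -0.12 0 0 0" --pt "0.5 -0.12 0 0 0" --pt "0.5 -0.12 0 0 0" --pt "0.5 -0.12 0 0 0"

```text
time: 6.75
eef_pos: [0.4382, 0.1155, 0.0254]
tcp_rot: [-0.046, 0.999, 0.0, -0.0]
ft_force: [-4.1, -0.4, 2.5]
finger_gap: 0.0429
```

Call:
step_arm --pt "0.5 -0.12 0 0 0" --pt "0.5 -0.12 0 0 0" --pt "0.5 -0.12 0 0 0" --pt "0.5 -0.1 0 0 0" --pt "0.5 0 0 0 0"

```text
time: 7.25
eef_pos: [0.4624, 0.1176, 0.0248]
tcp_rot: [-0.046, 0.999, 0.0, 0.001]
ft_force: [0.3, 0.2, 0.1]
finger_gap: 0.0428
```

```bash
python3 - <<'E'
from h import *
goto(.4586,.1105,.025,5.25)
E
```

```text
t 7.25 pos [0.4624 0.1176 0.0248] yaw 5.24 F [0.3 0.2 0.1] gap 0.0428 | turn -0.002 shift [ 0.088 -0.135 -0.003]
```

Call:
step_arm --pt "0.5 0.4 0 0 0" --pt "0.5 0.4 0 0 0.6" --pt "0.5 0 0 0 0.57" --pt "0.5 0 0 0 0" --pt "0.5 0 0 0 0"

```text
time: 7.75
eef_pos: [0.4221, 0.1139, 0.0252]
tcp_rot: [0.015, 1.0, 0.0, 0.001]
ft_force: [0.5, -0.6, -0.5]
finger_gap: 0.0428
```

```bash
python3 - <<'E'
from h import *
goto(.466,.1203,.025,-1.74)
E
```

```text
t 7.75 pos [0.4221 0.1139 0.0252] yaw -1.71 F [ 0.5 -0.6 -0.5] gap 0.0428 | turn 0.005 shift [-0.873  0.154  0.004]
```

Call:
step_arm --pt "0.5 -0.3 0.15 0 0" --pt "0.5 -0.25 0 0 0" --pt "0.5 -0.12 0 0 0" --pt "0.5 -0.12 0 0 0" --pt "0.5 -0.12 0 0 0"

```text
time: 8.25
eef_pos: [0.466, 0.1202, 0.0245]
tcp_rot: [0.015, 1.0, 0.0, -0.001]
ft_force: [-2.7, 0.7, 2.1]
finger_gap: 0.0427
```

Call:
step_arm --pt "0.5 0 0 0 0" --pt "0.5 0.5 0 0 0" --pt "0.5 0.5 0 -1 0" --pt "0.5 0 0 -1 0" --pt "0.5 0 0 -1 0"

```text
time: 8.75
eef_pos: [0.4179, 0.1211, 0.17]
tcp_rot: [0.015, 1.0, -0.0, -0.001]
ft_force: [1.2, 0.1, 0.5]
finger_gap: 0.0429
```

Call:
step_arm --pt "0.5 -0.8 0 -0.75 0" --pt "0.5 -0.8 0 0 0" --pt "0.5 -0.8 0 0 0" --pt "0.5 -0.2 0 0 0" --pt "0.5 0 0 0 0"

```text
time: 9.25
eef_pos: [0.5466, 0.117, 0.2028]
tcp_rot: [0.016, 1.0, -0.0, -0.001]
ft_force: [-0.0, -0.7, -0.5]
finger_gap: 0.043
```

```bash
cat > m.py <<'E'
from h import *
import sys
goto(.54,.118,.025,-1.74)
c=manip.capture('wrist'); save(sys.argv[1],c); P=wpts(c); a=np.radians(-1.74)
G=np.array([.5534,.1177]); u,v=proj(c,[*(G+[-.05,0]),.05]); print('expect',u,v)
w=win(int(u)-75,int(u)+75,max(0,int(v)-80),int(v)+75)
m=(w&(P[...,2]>.048)&(P[...,2]<.056)).astype(np.uint8); m=cv2.morphologyEx(m,cv2.MORPH_OPEN,np.ones((5,5)))
r,_=rect(c,m,.05); C=[]
for s in (1,-1):
    u,v=proj(c,[*(G+s*.1085*np.array([-np.sin(a),np.cos(a)])),.045])
    m=(win(*[max(0,int(k)) for k in (u-72,u+72,v-75,v+75)])&(P[...,2]>.038)&(P[...,2]<.048)).astype(np.uint8); m=cv2.morphologyEx(m,cv2.MORPH_OPEN,np.ones((5,5)))
    W=rect(c,m,.045)[1]*1000; C.append(cv2.minEnclosingCircle(W.astype(np.float32)))
print('box',r,'plates',C)
A=np.array([k[0] for k in C]); d=A[0]-A[1]; ya=np.arctan2(-d[0],d[1]); p=np.array(r[0])-A.mean(0)
print('gap yaw',np.degrees(ya),'box in gap',p[0]*np.cos(ya)+p[1]*np.sin(ya),-p[0]*np.sin(ya)+p[1]*np.cos(ya))
E
python3 m.py w3
```

```text
t 9.25 pos [0.5466 0.117  0.2028] yaw -1.82 F [-0.  -0.7 -0.5] gap 0.043 | turn -0.014 shift [0.132 0.015 3.555]
expect 277.34529845288375 141.53338321832587
box ((511.4808044433594, 120.8031005859375), (64.71183013916016, 90.5245361328125), 0.9342584609985352) plates [((557.0349731445312, 224.97940063476562), 60.51248550415039), ((550.0855102539062, 10.104008674621582), 60.69206619262695)]
gap yaw -1.8524045376088694 box in gap -42.162871472839875 1.8994768634878938
```

View pics/w3.png

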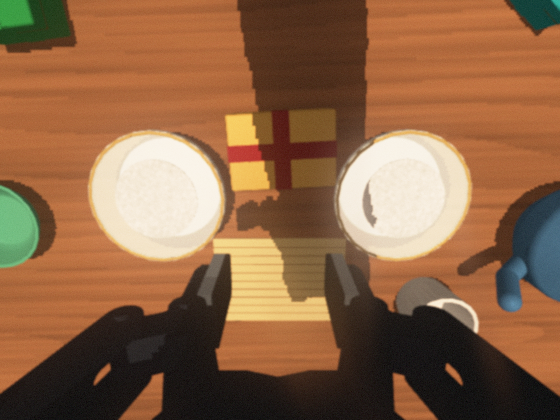

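The box is at gap x = −42, y = +1.9 mm, yaw +2.7°, seen at (282,150) with visible clearance on both sides. I'll push with the tool at −2° relative, then ease it to 0° while going through.

```bash
python3 - <<'E'
from h import *
goto(.440,.1225,.15,-3.8)
E
```

```text
t 9.3 pos [0.5454 0.1173 0.2031] yaw -1.8 F [ 0.  -0.9  0.1] gap 0.0427 | turn 0.334 shift [ 2.11  -0.035  1.063]
```

Call:
step_arm --pt "0.5 0.7 0 0 0.33" --pt "0.5 0.7 -0.03 0 0" --pt "0.5 0.71 0 0 0" --pt "0.5 0 0 0.8 0" --pt "0.5 0 0 0.8 0"

```text
time: 9.8
eef_pos: [0.4398, 0.1222, 0.1253]
tcp_rot: [0.032, 0.999, 0.0, 0.003]
ft_force: [1.2, -0.0, -0.6]
finger_gap: 0.0428
```

Call:
step_arm --pt "0.5 0 0 0.8 0" --pt "0.5 0 0 0.8 0" --pt "0.5 0 0 0.36 0" --pt "0.5 0 0 0 0" --pt "0.5 -0.2 0 0 0"

```text
time: 10.3
eef_pos: [0.4488, 0.1212, 0.0261]
tcp_rot: [0.032, 0.999, -0.0, -0.001]
ft_force: [0.3, -0.2, 0.7]
finger_gap: 0.0429
```

```bash
python3 - <<'E'
from h import *
goto(.487,.1205,.025,-3.8)
E
```

```text
t 10.3 pos [0.4488 0.1212 0.0261] yaw -3.71 F [ 0.3 -0.2  0.7] gap 0.0429 | turn 0.016 shift [-0.764  0.037  0.022]
```

Call:
step_arm --pt "0.5 -0.25 0 0 0" --pt "0.5 -0.13 0 0 0" --pt "0.5 -0.13 0 0 0" --pt "0.5 -0.13 0 0 0" --pt "0.5 -0.13 0 0 0"

```text
time: 10.8
eef_pos: [0.4891, 0.1185, 0.0263]
tcp_rot: [0.033, 0.999, -0.0, -0.0]
ft_force: [-3.1, 0.3, 2.9]
finger_gap: 0.0428
```

Call:
step_arm --pt "0.5 -0.12 0 0 -0.06" --pt "0.5 -0.12 0 0 -0.07" --pt "0.5 -0.12 0 0 -0.07" --pt "0.5 -0.12 0 0 -0.07" --pt "0.5 -0.12 0 0 -0.06"

```text
time: 11.3
eef_pos: [0.5193, 0.1168, 0.0256]
tcp_rot: [0.015, 1.0, -0.0, -0.0]
ft_force: [-2.7, 0.0, 1.7]
finger_gap: 0.0427
```

```bash
python3 - <<'E'
from h import *
goto(.616,.1157,.025,-1.8)
c=manip.capture('scene'); P=wpts(c)
hsv=cv2.cvtColor(c['pixels'],cv2.COLOR_RGB2HSV); H,S,V=[hsv[...,i].astype(int) for i in range(3)]
m=win(285,340,190,290)&(abs(P[...,2]-.05)<.006)&(S>120)&((H<8)|(H>170)|((H>15)&(H<35)))
Q=P[m]; print(len(Q),'x',np.percentile(Q[:,0],[1,99]),'y',np.percentile(Q[:,1],[1,99]))
im=cv2.cvtColor(c['pixels'],cv2.COLOR_RGB2BGR)[150:310,220:420]; cv2.imwrite('pics/s2.png',cv2.resize(im,None,fx=3,fy=3))
E
```

```text
t 11.3 pos [0.5193 0.1168 0.0256] yaw -1.75 F [-2.7  0.   1.7] gap 0.0427 | turn 0.008 shift [-1.935  0.038  0.013]
626 x [0.53075128 0.59684848] y [0.07248624 0.16171637]
```

View pics/s2.png

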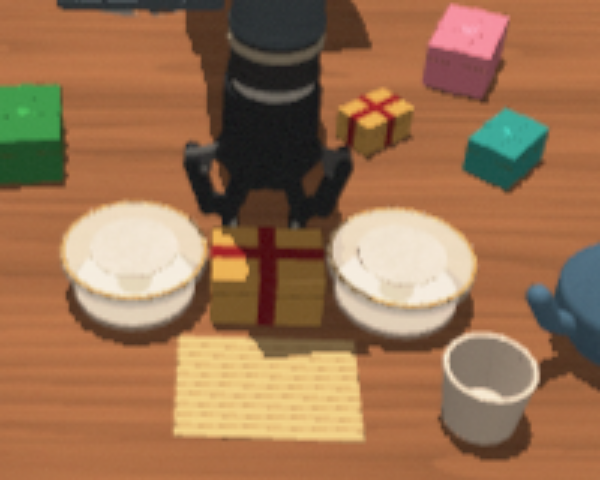

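The box is in the throat at about gap x = +10, y ≈ −0.3 mm, square, with even gaps to both plates. The gripper elbows are above the plates. I'll continue straight and watch the force.

Call:
step_arm --pt "0.5 -0.13 0 0 0" --pt "0.5 -0.13 0 0 0" --pt "0.5 -0.13 0 0 0" --pt "0.5 -0.13 0 0 0" --pt "0.5 -0.13 0 0 0"

```text
time: 11.85
eef_pos: [0.5519, 0.1159, 0.0255]
tcp_rot: [0.016, 1.0, -0.0, -0.0]
ft_force: [-2.1, 0.1, -0.2]
finger_gap: 0.0424
```

Call:
step_arm --pt "0.5 -0.13 0 0 0" --pt "0.5 -0.13 0.02 0 0" --pt "0.5 -0.13 0.02 0 0" --pt "0.5 -0.13 0 0 0" --pt "0.5 -0.13 0 0 0"

```text
time: 12.35
eef_pos: [0.5844, 0.117, 0.0256]
tcp_rot: [0.015, 1.0, 0.0, -0.0]
ft_force: [-1.6, -0.5, -0.6]
finger_gap: 0.0429
```

```bash
python3 - <<'E'
from h import *
goto(.616,.1157,.025,-1.8)
E
```

```text
t 12.35 pos [0.5844 0.117  0.0256] yaw -1.77 F [-1.6 -0.5 -0.6] gap 0.0429 | turn 0.005 shift [-0.633 -0.006  0.013]
```

Call:
step_arm --pt "0.5 -0.14 0 0 0" --pt "0.5 -0.14 0 0 0" --pt "0.5 -0.14 0 0 0" --pt "0.5 -0.1 0 0 0" --pt "0.5 -0.08 0 0 0"

```text
time: 12.85
eef_pos: [0.6144, 0.116, 0.0258]
tcp_rot: [0.016, 1.0, 0.0, 0.0]
ft_force: [-2.0, 0.4, -1.3]
finger_gap: 0.0427
```

Call:
step_arm --pt "0.5 0 0 0 0" --pt "0.5 0.06 0 0 0" --pt "0.5 0.1 0 -0.2 0" --pt "0.5 0.1 0 -0.6 0" --pt "0.5 0 0 -1 0"

```text
time: 13.35
eef_pos: [0.5966, 0.1163, 0.1129]
tcp_rot: [0.015, 1.0, -0.0, -0.005]
ft_force: [1.1, -0.4, -0.5]
finger_gap: 0.0422
```

Call:
step_arm --pt "0.5 0 0 -1 0" --pt "0.5 0.8 0 -1 0" --pt "0.5 1 0 0 0" --pt "0.5 1 0 0 0" --pt "0.5 1 0 0 0"

```text
time: 13.85
eef_pos: [0.4181, 0.1221, 0.2064]
tcp_rot: [0.016, 1.0, 0.0, 0.002]
ft_force: [-0.9, -0.0, 1.7]
finger_gap: 0.0428
```

Call:
step_arm --pt "0.5 1 0 0 0" --pt "0.5 0.8 0 0 0" --pt "0.5 0 0 0 0" --pt "0.5 0 0 0 0"

```text
time: 14.25
eef_pos: [0.3296, 0.125, 0.2059]
tcp_rot: [0.015, 1.0, 0.0, 0.002]
ft_force: [0.5, -0.4, -0.1]
finger_gap: 0.0427
```

```bash
python3 - <<'E'
from h import *
import h
goto(.3,.1,.2); h.G=np.array([.6585,.1142])
c=manip.capture('top'); P=wpts(c)
m=win(225,295,130,190)&(P[...,2]>.047)&(P[...,2]<.056)&(cv2.cvtColor(c['pixels'],cv2.COLOR_RGB2HSV)[...,1]>100)
m=cv2.morphologyEx(m.astype(np.uint8),cv2.MORPH_OPEN,np.ones((7,7)))
print(rect(c,m,.05)[0])
for n,w,z in [('cup',(186,216,126,158),.055),('pot',(118,190,145,195),.05),('dish',(336,376,160,200),.024)]:
    m=win(*w)&(P[...,2]>.01); r,W=rect(c,m,z); print(n,(W*1000).min(0),(W*1000).max(0))
im=cv2.cvtColor(c['pixels'],cv2.COLOR_RGB2BGR)[110:290,110:390]; cv2.imwrite('pics/t3.png',cv2.resize(im,None,fx=2.8,fy=2.8,interpolation=cv2.INTER_CUBIC))
E
```

```text
t 14.25 pos [0.3296 0.125  0.2059] yaw -1.73 F [ 0.5 -0.4 -0.1] gap 0.0427 | turn -0.0 shift [ 0.576 -0.518  0.118]
((657.2272338867188, 139.53079223632812), (41.333988189697266, 51.092140197753906), 89.48189544677734)
cup [645.51040315 236.56821929] [719.39752292 302.66404638]
pot [550.410091   308.58651149] [662.52996597 486.95116345]
dish [ 535.12623437 -206.51104793] [ 624.09060301 -118.56025765]
```

View pics/t3.png

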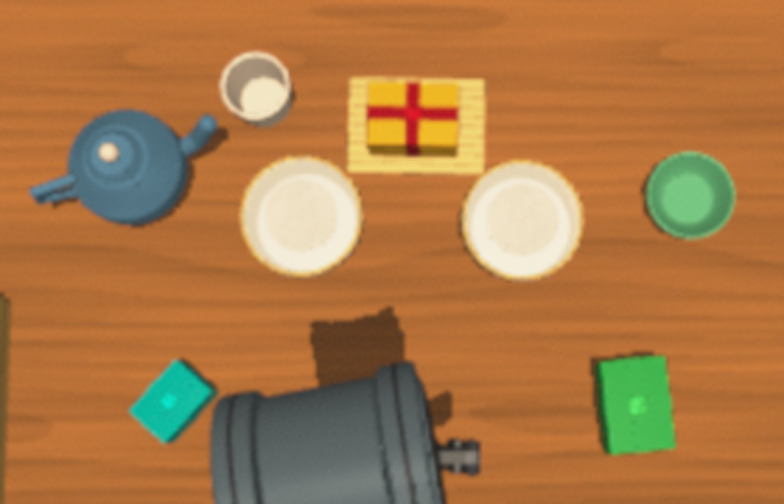

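The box sits in the middle of the mat at crop (413,118), with mat showing all round its base. The bystanders have not moved and the arm is clear, so I'm handing in.

```bash
python3 -c "
from bench import manip
print(manip.hand_in())"
```

```text
the job is handed in; nothing more can be done
None
```

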